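Index the bearing carrier to the gauging station and wind the gauge over it

ROBOT

A 6-joint arm with a two-finger parallel gripper is mounted at the origin on the work surface. World frame = base frame: x ahead of the robot, y to its left, z up, the work surface at z = 0. Lengths are in mm, angles in degrees, forces in N, time in s.
With the tool pointing down it reaches from about 350 to 875 mm from the base axis. Payload 4.2 kg.
Tool frame: the origin (TCP) lies midway between the tips of the shut fingers; the grasp point (between the pads) lies robot.hold_point_z behind it (robot.hold_point_z is the distance from the TCP to the grasp point, in mm); z points along the fingers, y is the direction in which the jaws open and shut (so a half turn about z gives the same grasp; the last joint's range is limited). The gripper opens to 85 mm and grips with 20 to 120 N. Pads are 22 mm wide; open, the fingers measure 114 mm over their backs; the gripper's body (76 mm by 85 mm) begins 54 mm behind the grasp point. The pads swing forward as they close: fully open they stand 13 mm farther back than shut.
Start: joints at [87.353, 22.042, 0.453, 0, -68.411, -14.817], TCP at [187.532, 596.18, 231.312] pointing down, gripper open.
Joint ranges: [-179.83, 179.83], [-69.29, 118.12], [-61.27, 80.66], [-181.25, 117.63], [-171.15, -9.14], [-177.46, 177.46]. Speed limits (degrees/s): [159.86, 159.86, 180, 180, 180, 180].

INTERFACE

Orientations are given as a 3x3 rotation matrix whose columns are the frame's x, y, z axes.
In Python, from bench import robot, vision, spotter gives the robot as it stands.
- The arm moves only by the tool arm_command, never from a script. Its argument "moves" is one flat list of numbers, 5 for each row, row after row: the opening, from 0 (shut) to 1 (fully open), then the shift along the tool's x, y, z in m, then the turn about the tool's z in rad. In form: [gripper, tx, ty, tz, twist, gripper, tx, ty, tz, twist, ...]. A call has 1 to 20 rows; each row shifts and turns the pose as measured when the row begins, along the tool's axes as they then stand; what a row does not reach is not made up. A row lasts 1/10 s, in which the tool goes at most 50 mm and 8.59 degrees, less where a joint would pass 70% of its speed; a pose out of reach is approached as far as the arm can. A call is refused whole if a number of a shift passes 0.05 or a number of a turn 0.15, either way. A call with a gripper value outside its range is refused whole. The fingers move at their own pace and stop on an object; the grip force is fixed at half the most. Time passes only in rows, so rows that do not move let the fingers close. It gives the time, the measured TCP pose, the force and the opening at its end, in the units of the state.
- robot.get_obs(): the state, without advancing time (a new reading comes with each control period).
- vision.read_camera(name): name is "scene" or "top" or "wrist"; returns (picture, depth): 400x640x3 uint8, red, green, blue; 400x640 float32, mm along the optical axis (not along the pixel's ray), 0 where there is no reading.
- vision.get_calibration(name): a dict with "fx", "fy", "cx", "cy" (pixels), "k1" (the pictures are not rectified: a ray, as slopes to the right and down, at radius r is drawn at 1 + k1 r^2 times it, then the intrinsics apply), "rvec" (rotation vector, rad) and "tvec" (3), from world to camera coordinates, as OpenCV has them; the wrist camera has in their place "tool_from_camera" (4x4, takes a point from camera to tool coordinates, whose origin is the TCP and whose axes are the flange's). Camera axes: x right, y down, z forward; pixel columns grow to the right and rows downward; lengths in mm; the calibration is good to about 2 mm. A picture is of the moment at which its call begins: read the wrist's pose just before it. get_calibration takes no time and is no camera call.
- robot.sign_off(): hands the job in, once; it reports no verdict.
Trained networks look in the newest picture that a camera, given by its name, has taken for a name from the list of things; names that differ only in an ending like _2 or _b are one class to them, and where a whole thing is asked for, a point or a joint stands for the part that bears it (a point fixed in the world has none). Each returns a list of dicts, best first, with "confidence" (0 to 1); they miss things now and then, are a little off and sometimes report something else, mostly with a low value. They report only what shows in the picture. A call takes as long as a camera call.
- spotter.outline_of(label, camera): "region" (400x640 bool, what is visible of it) and "position" ([column, row] in pixels, amid what is visible of it).
The state is a dict: "t": time; "joint_positions": joint angles; "joint_vel": joint speeds; "joint_torque": joint torques, N m; "tcp_pos": TCP position; "tcp_rot": TCP orientation; "force": force on the tool from outside, world axes, zero at the start; "moment": the same for the moment, N m; "opening": finger opening in mm.
Only numpy, scipy, OpenCV 4.12 (cv2) and the standard library are available. Lean on these libraries where they do the work, as an engineer would, in place of code of your own. Each camera call takes 0.05 s, during which the arm holds its last target.

TASK

Push the bearing carrier along its rail to the gauging station, the next detent in front of the gauge head, and let it click in there; do not let it run on past that station. Then turn the feed knob on the gauge head's slide until the gauge plug stands centred over the bearing's bore, and let go. Leave the screwdriver, oil bottle and spare bearing race where they are.

Things in the scene. Friction and masses are not known exactly. Their poses are not given: they have to be found in the camera images.
- fixture: Fixed dark steel fixture base, moved and turned a little each time. Origin on the bench top, below the centre of the gauging station. Its +y is the way the carrier must be pushed, its -x (roughly to the robot) the way the gauge head feeds. The rail base covers x -63 to 63, y -230 to 140 mm; the cross slide's base, 12 mm thick, x 63 to 253, y -55 to 55 mm.
- carrier (a joint): Travel of the carrier along the rail, m: 0 loading end, 0.215 far end. The gauging station's detent is at 0.130 (play about 1 mm either way); a further detent, not to be used, at 0.200. Starts between 0 and 0.06. Sliding takes about 3 N, clicking in or out of a detent about 7 N; elsewhere it stays where it is left.
- bearing (a point): Centre of the top of the bearing (steel, 62 mm outside, 30 mm bore, 16 mm high, fixed on the carrier), 68 mm above the bench. The carrier is an aluminium plate 70 mm wide, from 85 mm behind to 40 mm ahead of this point along the rail, top 50 mm above the bench. A spring plunger on its robot side rides over pairs of studs on a 46 mm high strip, one pair at each detent.
- push_lug (a point): Middle of the top edge of the carrier's push lug: upright dark steel plate, 12 mm thick along the rail, 34 mm wide across it, from 50 to 96 mm above the bench, 75 mm behind the bearing axis (38 mm free between lug and bearing). Push its rear face, away from the bearing, or pinch it from above. Axes as the fixture's.
- gauge_head (a joint): Feed of the gauge head on its cross slide, m: 0 fully back, 0.067 fully forward; the plug is over the gauging station's centre at 0.055. Starts between 0 and 0.02. Driven by the feed knob's pinion, 18 mm per rad. The head is a grey carriage with a post and an arm towards the rail; a small dial lies on the arm, its top 123 mm above the bench.
- plug_tip (a point): Centre of the lower end of the gauge plug, 72 mm above the bench, 4 mm higher than the bearing. The plug is an upright round steel plug, 20 mm in diameter (15 mm at its tip), through the front end of the head's arm; its round top, 118 mm above the bench, shows from above and marks the same axis.
- feed_knob (a joint): Angle of the feed knob in rad, growing clockwise seen from above; clockwise feeds the head towards the rail. It reads 55.6 times the gauge_head joint. Takes about 0.1 N m and stays where it is left.
- knob_grip (a point): Point on the feed knob's upright axis, 79 mm above the bench, at mid height of its grip bar: black, 56 mm long, 14 mm thick, from 61 to 91 mm above the bench. The point's x axis points along the bar. The knob sits on the head's carriage (top 47 mm above the bench), 135 mm behind the plug, and travels with it; the head's post is 65 mm ahead of it.
- screwdriver: Bystander: black-handled screwdriver lying beyond the rail, beside the loading end. Origin under its middle.
- oil_bottle: Bystander: white oil bottle, 48 mm in diameter, 110 mm high, standing beyond the far end of the rail. Origin under its centre.
- spare_race: Bystander: loose steel bearing race, 62 mm outside, 48 mm inside, 16 mm high, lying beside the gauge head's slide. Origin under its centre.

How it is judged (in metres and radians):
On the way, in this order (a step that is already met when the one before it is completed fails the run):
1. the carrier sits in the gauging station's detent (value of joint carrier between 0.126 and 0.134 m), for 0.3 s.
2. the gauge plug stands centred over the bearing's bore (horizontal distance between plug_tip and bearing below 0.004 m), for 0.2 s.
At the end, for the whole second after the job is handed in: The carrier rests within 4 mm of the gauging station's detent (joint 0.130), the gauge plug's axis is within 4 mm of the bearing's axis, and both are still (all of step 1 and horizontal distance between plug_tip and bearing below 0.004 m and velocity of joint carrier between -0.01 and 0.01 m/s and velocity of joint gauge_head between -0.01 and 0.01 m/s); the robot touches nothing.
It fails at once if the carrier runs on past the gauging station (joint above 0.150) (value of joint carrier above 0.15 m).
It fails at once if the screwdriver is moved by more than 20 mm (distance of screwdriver from where it was at the start of the episode above 0.02 m).
It fails at once if the oil bottle is moved by more than 20 mm (distance of oil_bottle from where it was at the start of the episode above 0.02 m).
It fails at once if the spare race is moved by more than 20 mm (distance of spare_race from where it was at the start of the episode above 0.02 m).
It also fails if it takes over 72 s, if anything falls off the work surface, if the arm or the gripper's body presses on something with over 40 N, if the wrist force passes 120 N, or if a joint passes its speed limit or range.

## Working session

There is one attempt and no reset: what is moved stays moved. The work goes in short steps, Python scripts to look and compute and a tool call to move; the robot and the scene stay as the last step left them, time stands still between calls to the robot, and variables do not carry over. Pictures are saved under pics/ and viewed, and the job is handed in when it is done.

Besides the shell and the picture viewer there is one more tool, called after "Request:" as a command line: name --argument value ..., lists and objects as JSON in quotes. arm_command: Moves the arm, as the interface text tells. Its arguments: {"type":"object","properties":{"moves":{"type":"array","items":{"type":"number"}}},"required":["moves"]}

```bash
ls; mkdir -p pics
python3 - <<'E'
from bench import robot, vision, spotter
import cv2, numpy as np
o=robot.get_obs(); print(o); print(robot.hold_point_z)
for n in ["scene","top"]:
    p,d=vision.read_camera(n); cv2.imwrite(f"pics/{n}0.png",p[:,:,::-1]); np.save(f"pics/{n}0.npy",d)
    print(n,vision.get_calibration(n))
print(vision.get_calibration("wrist"))
E
```

```text
pics
{'t': 0.0, 'joint_positions': array([ 8.73531951e+01,  2.20886498e+01,  3.79115324e-01, -2.84464206e-02,
       -6.84125159e+01, -1.48146892e+01]), 'joint_vel': array([ 0.02120444,  0.05393962,  0.08304596,  0.03829273, -0.16929465,
        0.08885331]), 'joint_torque': array([ 1.05952201e-04, -3.92287123e+01,  1.88399506e+01,  4.18619201e+00,
       -4.74025263e-03, -1.14855283e-06]), 'tcp_pos': array([187.36791201, 595.62702776, 230.24071436]), 'tcp_rot': array([[ 9.53863878e-01, -3.00238886e-01, -5.59533968e-04],
       [-3.00239391e-01, -9.53861557e-01, -2.10654656e-03],
       [ 9.87492502e-05,  2.17735281e-03, -9.99997625e-01]]), 'force': array([ 0.34521587,  0.4185079 , -0.0774555 ]), 'moment': array([ 0.0588694 ,  0.03658994, -0.00032956]), 'opening': 85.4042980384132}
18.700000000000003
scene {'fx': 413.1193667417714, 'fy': 413.1193667417714, 'cx': 319.235972918028, 'cy': 204.00649384711667, 'k1': -0.08631441675893844, 'rvec': array([ 2.44017876,  0.69774933, -0.22526889]), 'tvec': array([-522.30451642, -175.37534714, 1072.36360787])}
top {'fx': 432.54675486655174, 'fy': 432.54675486655174, 'cx': 316.52323971061054, 'cy': 195.74404076342637, 'k1': -0.06324229446382841, 'rvec': array([ 2.17981861, -2.16562763,  0.1555216 ]), 'tvec': array([ 45.84453393, 616.51517833, 827.18757231])}
{'fx': 284.5752746292902, 'fy': 284.5752746292902, 'cx': 323.57490636052376, 'cy': 201.32890472829533, 'k1': -0.03734030000040854, 'tool_from_camera': array([[ 8.04694917e-04, -9.56757284e-01, -2.90886322e-01,
         7.30429627e+01],
       [ 9.99999548e-01,  6.22430551e-04,  7.19111122e-04,
        -1.40862877e+00],
       [-5.06958270e-04, -2.90886770e-01,  9.56757352e-01,
        -1.42356088e+02],
       [ 0.00000000e+00,  0.00000000e+00,  0.00000000e+00,
         1.00000000e+00]])}
```

View pics/scene0.png

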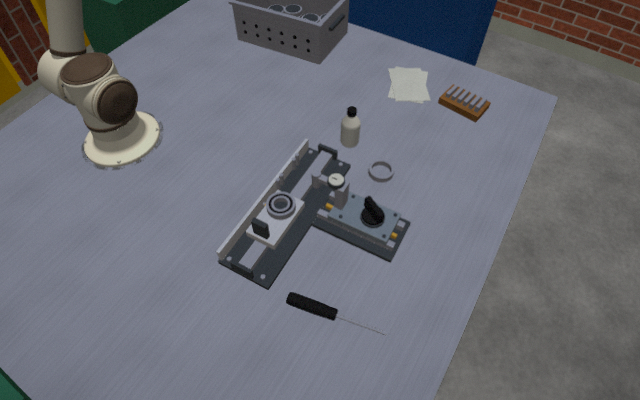

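View pics/top0.png

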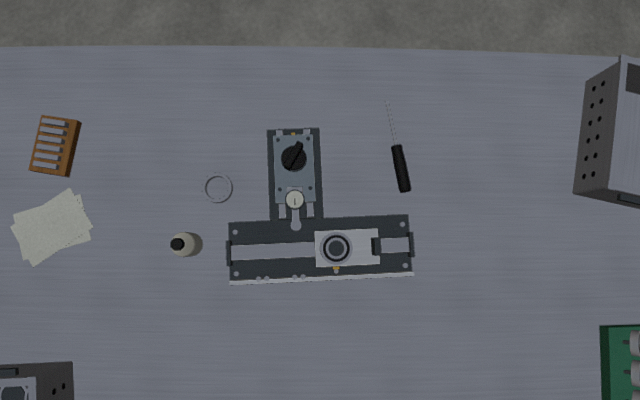

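```bash
cat > h.py <<'E'
from bench import robot, vision, spotter
import cv2, numpy as np
def cam(n,o=None):
    c=vision.get_calibration(n)
    if n=="wrist":
        T=np.array(c["tool_from_camera"]); R=o["tcp_rot"]@T[:3,:3]; p=o["tcp_rot"]@T[:3,3]+o["tcp_pos"]
    else:
        Rm=cv2.Rodrigues(c["rvec"])[0]; R=Rm.T; p=-Rm.T@c["tvec"]
    return c,R,p
def und(c,uv):
    K=np.array([[c["fx"],0,c["cx"]],[0,c["fy"],c["cy"]],[0,0,1]])
    return cv2.undistortPoints(np.array(uv,float).reshape(-1,1,2),K,np.array([c["k1"],0,0,0.]))[:,0]
def atz(n,uv,z,o=None):
    c,R,p=cam(n,o); s=und(c,uv); r=np.c_[s,np.ones(len(s))]@R.T
    return p+r*((z-p[2])/r[:,2])[:,None]
def cloud(n,d,o=None):
    c,R,p=cam(n,o); v,u=np.mgrid[0:400,0:640]; s=und(c,np.c_[u.ravel(),v.ravel()])
    P=(np.c_[s,np.ones(len(s))]*d.ravel()[:,None])@R.T+p
    P[d.ravel()==0]=np.nan
    return P.reshape(400,640,3)
def proj(n,P,o=None):
    c,R,p=cam(n,o); q=(np.array(P,float).reshape(-1,3)-p)@R; s=q[:,:2]/q[:,2:]
    r2=(s**2).sum(1,keepdims=True); s=s*(1+c["k1"]*r2)
    return s*c["fx"]+[c["cx"],c["cy"]]
E
python3 - <<'E'
from h import *
d=np.load("pics/top0.npy"); P=cloud("top",d)
np.set_printoptions(precision=1,suppress=True)
print(cam("top")[2])
for n,uv in dict(bearing=(336,248),lug=(376,246),plugtop=(296,226),dial=(294,200),knob=(294,157),c1=(230,283),c2=(412,276),c3=(408,215),c4=(228,222),cs1=(268,130),cs2=(319,128),bench=(500,300)).items():
    print(n,P[uv[1],uv[0]])
z={"bearing":68,"push_lug":96,"plug_tip":118,"knob_grip":91,"gauge_head":0,"carrier":50}
p,_=vision.read_camera("top")
for l in z:
    for r in spotter.outline_of(l,"top")[:2]:
        m=r["region"]; print(l,r["confidence"],r["position"],m.sum(),np.nanmedian(P[m],0), atz("top",[r["position"]],z[l]))
E
```

```text
[515.   71.5 892.2]
bearing [512.8  12.2  53.3]
lug [516.9 -59.   92.7]
plugtop [551.8  88.4 117.4]
dial [598.1  92.4 121.1]
knob [682.9  94.1  90.7]
c1 [444.6 215.8  46.5]
c2 [ 456.  -147.7    1.8]
c3 [ 580.8 -139.5   10.1]
c4 [564.  229.2   9.8]
cs1 [756.8 151.4  10.1]
cs2 [764.7  44.5   1.3]
bench [ 405.5 -333.7   -2.1]
bearing 0.74 [345.5, 245.2] 2375 [513.2  -7.5  50.9] [[518.2  -4.8  68. ]]
push_lug 0.8 [341.7, 247.2] 2476 [513.1  -8.6  50.7] [[514.5   4.8  96. ]]
plug_tip 0.83 [293.7, 166.7] 2978 [663.1  92.9  47.8] [[659.2  93.7 118. ]]
knob_grip 0.61 [294.1, 156.7] 470 [686.8  94.2  69.1] [[683.4  93.9  91. ]]
gauge_head 0.92 [294.8, 170.8] 3064 [662.2  92.9  47.7] [[672.5  94.6   0. ]]
gauge_head 0.63 [343.4, 247.3] 2449 [513.1  -9.4  50.8] [[514.2  -6.8   0. ]]
carrier 0.76 [343.4, 246.8] 2384 [514.6  -7.7  51. ] [[515.2  -2.4  50. ]]
carrier 0.24 [294.1, 168.5] 2972 [662.3  94.   47.8] [[668.3  94.8  50. ]]
```

Request:
arm_command --moves '[0.5, 0, 0, 0.0, -0.15, 0.5, 0, 0, 0, -0.15, 0.5, 0, 0, 0, -0.05, 0.5, 0.02, 0.045, 0, 0, 0.5, 0.02, 0.045, 0, 0, 0.5, 0.02, 0.045, 0, 0, 0.5, 0.02, 0.045, 0, 0, 0.5, 0.02, 0.045, 0, 0, 0.5, 0.02, 0.045, 0, 0, 0.5, 0.02, 0.045, 0, 0, 0.5, 0.02, 0.045, 0, 0, 0.5, 0.02, 0.045, 0, 0, 0.5, 0.02, 0.045, 0, 0]'

```text
t: 1.75
tcp_pos: [415.2, 154.4, 231.4]
tcp_rot: [[0.998, 0.069, 0.005], [0.069, -0.998, 0.005], [0.005, -0.004, -1.0]]
force: [1.3, -0.1, 1.3]
opening: 42.7
```

Request:
arm_command --moves '[0.5, 0.018, 0.045, 0, 0.025, 0.5, 0.018, 0.045, 0, 0, 0.5, 0.018, 0.045, 0, 0, 0.5, 0.018, 0.045, 0, 0, 0.5, 0, 0.01, 0, 0, 0.5, 0, 0, 0, 0]'

```text
t: 2.35
tcp_pos: [499.8, -43.1, 232.6]
tcp_rot: [[0.999, 0.036, 0.01], [0.036, -0.999, 0.006], [0.011, -0.006, -1.0]]
force: [0.6, 0.8, 0.5]
opening: 42.6
```

Run:
```python
from h import *
o=robot.get_obs(); p,d=vision.read_camera("wrist"); cv2.imwrite("pics/w1.png",p[:,:,::-1]); np.savez("pics/w1.npz",p=p,d=d,pos=o["tcp_pos"],rot=o["tcp_rot"])
print(o["tcp_pos"],o["tcp_rot"],o["t"],o["joint_positions"])
p,_=vision.read_camera("top"); cv2.imwrite("pics/t1.png",p[:,:,::-1])
im=cv2.imread("pics/top0.png")[110:300,215:425]; cv2.imwrite("pics/t0c.png",cv2.resize(im,None,fx=3,fy=3,interpolation=cv2.INTER_CUBIC))
```

```text
[499.76781064 -43.06611857 232.63578384] [[ 0.99931236  0.03561528  0.01031344]
 [ 0.03555275 -0.99934867  0.00618447]
 [ 0.01052698 -0.00581355 -0.99992769]] 2.35 [ 13.52189224   9.62608578 -16.6384152   -0.23143802 -63.07828067
  78.62103126]
```

View pics/w1.png

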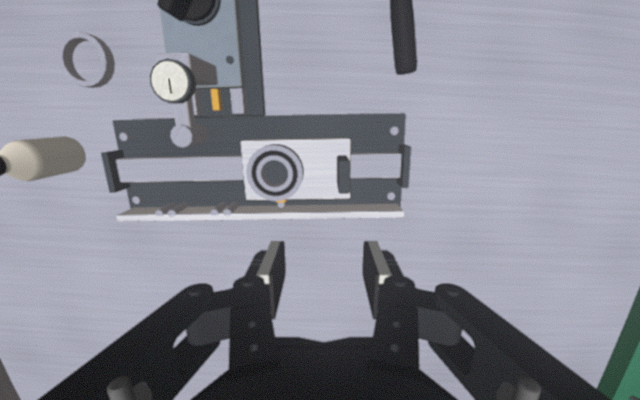

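View pics/t0c.png

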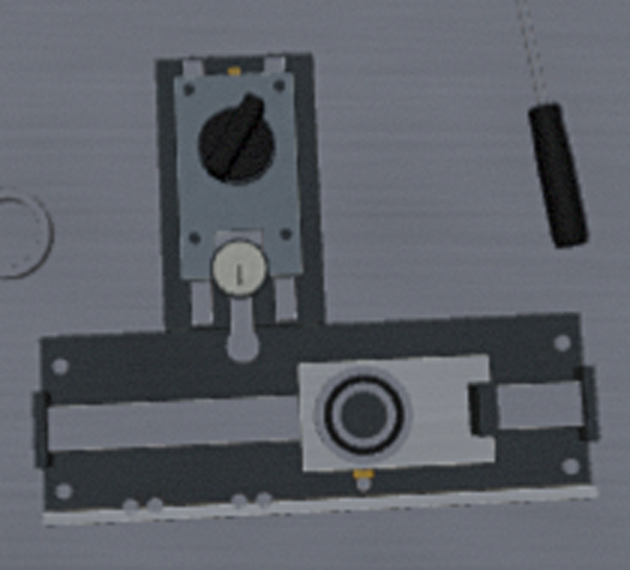

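Run:
```python
from h import *
np.set_printoptions(precision=1,suppress=True)
w=np.load("pics/w1.npz"); o=dict(tcp_pos=w["pos"],tcp_rot=w["rot"])
P=cloud("wrist",w["d"],o)
T=cloud("top",np.load("pics/top0.npy"))
def r(n,t,ww,z):
    print(n,"top",atz("top",[t],z)[0],"wrist",atz("wrist",[ww],z,o)[0])
r("bearing",(335.7,248.3),(274,172),68)
r("lug",(375.7,246.3),(343.5,158),96)
r("plug",(296,225.3),(181.5,135),118)
r("stud1",(294.7,276.7),(213.5,212),50);r("stud2",(303,276),(227,212),50)
r("cornerA",(215+43/3,110+338/3),(113,121),12)
r("cornerB",(215+580/3,110+314/3),(405,113),12)
for n,C in(("w",P),("t",T)):
  m=(abs(C[...,2]-94)<4)&(abs(C[...,0]-517)<40)&(abs(C[...,1]+62)<30); print("lug",n,m.sum(),C[m].mean(0),C[m].min(0),C[m].max(0))
  if m.any():
    print(cv2.minAreaRect(C[m][:,:2].astype(np.float32)))
m=(abs(T[...,2]-90)<5)&(abs(T[...,0]-685)<40)&(abs(T[...,1]-94)<40); 
print("knob",m.sum(),T[m].mean(0),cv2.minAreaRect(T[m][:,:2].astype(np.float32)))
for C in (P,T):
  m=(abs(C[...,2]-67)<3)&(abs(C[...,0]-515)<45)&(abs(C[...,1]-12)<45);print("brg",m.sum(),C[m].mean(0),cv2.minEnclosingCircle(C[m][:,:2].astype(np.float32)))
```

```text
bearing top [512.3  13.8  68. ] wrist [513.1  14.3  68. ]
lug top [516.3 -57.9  96. ] wrist [534.9 -59.   96. ]
plug top [553.   88.4 118. ] wrist [553.3  88.4 118. ]
stud1 top [457.6  91.4  50. ] wrist [457.8  91.9  50. ]
stud2 top [459.   75.5  50. ] wrist [458.5  75.3  50. ]
cornerA top [562.5 226.   12. ] wrist [560.9 228.3  12. ]
cornerB top [ 581.3 -139.8   12. ] wrist [ 581.9 -137.3   12. ]
lug w 399 [516.3 -60.1  95.5] [498.8 -66.6  90.8] [532.7 -53.9  97.6]
((515.749755859375, -60.13230514526367), (33.62816619873047, 11.272416114807129), 3.624297857284546)
lug t 123 [517.3 -61.1  94.7] [500.4 -68.6  90.3] [533.5 -55.   97.7]
((517.0878295898438, -61.74263000488281), (33.56693649291992, 12.211432456970215), 4.2886433601379395)
knob 215 [688.6  96.5  90. ] ((689.1565551757812, 96.35797119140625), (14.205986022949219, 56.34192657470703), 60.42320251464844)
brg 1957 [512.2  14.5  67.3] ((511.1910705566406, 14.567024230957031), 31.493820190429688)
brg 612 [513.3  13.1  66.9] ((513.4406127929688, 13.247038841247559), 31.167993545532227)
```

Request:
arm_command --moves '[0.5, 0.014, 0.019, 0, -0.017, 0.5, 0, 0, 0.04, 0, 0.5, 0, 0, 0.04, 0, 0.5, 0, 0, 0.02, 0, 0.5, 0, 0, 0, 0]'

```text
t: 2.95
tcp_pos: [516.8, -51.1, 133.3]
tcp_rot: [[0.997, 0.07, 0.019], [0.07, -0.998, 0.009], [0.019, -0.007, -1.0]]
force: [-0.2, 0.5, -0.2]
opening: 43.1
```

Request:
arm_command --moves '[0.5, 0.0, 0.009, 0, 0.017, 0.5, 0, 0, 0, 0]'

```text
t: 3.15
tcp_pos: [518.2, -58.2, 135.1]
tcp_rot: [[0.998, 0.056, 0.021], [0.056, -0.998, 0.008], [0.021, -0.007, -1.0]]
force: [0.5, -0.2, 0.0]
opening: 43.2
```

Run:
```python
from h import *
o=robot.get_obs(); p,d=vision.read_camera("wrist"); cv2.imwrite("pics/w2.png",p[:,:,::-1]); np.savez("pics/w2.npz",p=p,d=d,pos=o["tcp_pos"],rot=o["tcp_rot"])
print(o["tcp_pos"],o["tcp_rot"],o["t"],o["joint_positions"])
```

```text
[518.24297763 -58.22779221 135.10760504] [[ 0.99818157  0.05648579  0.02104526]
 [ 0.05631848 -0.99837701  0.00846011]
 [ 0.02148898 -0.00725949 -0.99974273]] 3.15 [ 11.28933072  16.9467499  -22.42327847  -0.31539063 -49.35291764
  82.14718401]
```

View pics/w2.png

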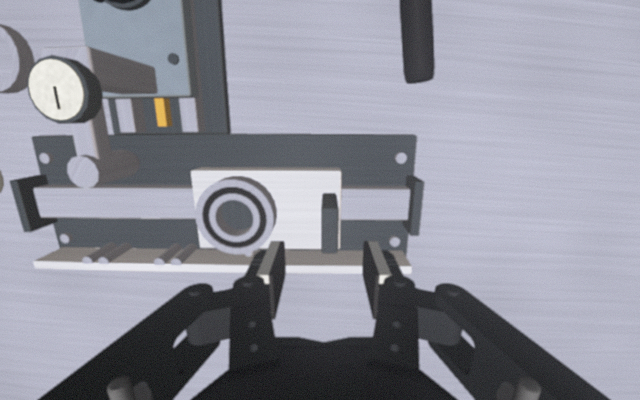

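Request:
arm_command --moves '[0.5, -0.003, 0.002, 0.03, 0, 0.5, 0, 0, 0.03, 0, 0.5, 0, 0, 0.008, 0, 0.5, 0, 0, 0, 0]'

```text
t: 3.6
tcp_pos: [522.9, -58.7, 72.8]
tcp_rot: [[0.998, 0.058, 0.038], [0.058, -0.998, 0.01], [0.039, -0.008, -0.999]]
force: [-0.5, -0.3, -0.1]
opening: 42.8
```

Request:
arm_command --moves '[0.5, -0.003, 0.001, 0.005, 0, 0.5, -0.003, 0, 0.003, 0, 0.5, 0, 0, 0, 0, 0.15, 0, 0, 0, 0, 0.1, 0, 0, 0, 0, 0.0, 0, 0, 0, 0, 0.0, 0, 0, 0, 0, 0.0, 0, 0, 0, 0, 0.0, 0, 0, 0, 0]'

```text
t: 4.5
tcp_pos: [519.9, -59.9, 69.0]
tcp_rot: [[0.997, 0.058, 0.047], [0.058, -0.998, 0.011], [0.047, -0.009, -0.999]]
force: [-0.1, 0.8, -0.8]
opening: 11.0
```

Request:
arm_command --moves '[0, 0, -0.01, 0, 0, 0, 0, -0.01, 0, 0, 0, 0, -0.01, 0, 0, 0, 0, -0.01, 0, 0, 0, 0, -0.01, 0, 0, 0, 0, 0, 0, 0]'

```text
t: 5.1
tcp_pos: [517.1, -7.0, 69.0]
tcp_rot: [[0.997, 0.058, 0.047], [0.058, -0.998, 0.01], [0.047, -0.007, -0.999]]
force: [0.3, -0.7, -1.4]
opening: 11.2
```

Request:
arm_command --moves '[0, 0, -0.005, 0, 0, 0, 0, -0.004, 0, 0, 0, 0, -0.003, 0, 0, 0, 0, 0, 0, 0]'

```text
t: 5.5
tcp_pos: [516.5, 4.6, 69.0]
tcp_rot: [[0.997, 0.058, 0.047], [0.058, -0.998, 0.008], [0.047, -0.005, -0.999]]
force: [1.1, 0.8, -0.7]
opening: 11.1
```

```bash
cat > look.py <<'E'
from h import *
import sys
np.set_printoptions(precision=1,suppress=True)
o=robot.get_obs(); p,d=vision.read_camera("top"); n=sys.argv[1]
cv2.imwrite(f"pics/{n}.png",cv2.resize(p[110:300,215:425,::-1],None,fx=3,fy=3,interpolation=cv2.INTER_CUBIC))
T=cloud("top",d)
print(o["t"],o["tcp_pos"],o["force"])
np.savez(f"pics/{n}.npz",p=p,d=d)
E
python3 look.py t2
```

```text
5.5 [516.5   4.6  69. ] [ 1.1  0.8 -0.7]
```

View pics/t2.png

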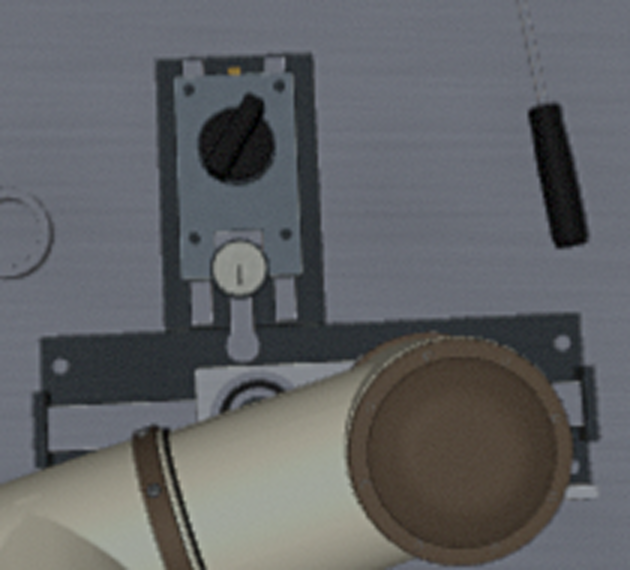

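Request:
arm_command --moves '[0, 0, -0.004, 0, 0, 0, 0, -0.003, 0, 0, 0, 0, -0.001, 0, 0, 0, 0, 0, 0, 0, 0, 0, 0, 0, 0]'

```text
t: 6.05
tcp_pos: [516.0, 13.1, 69.1]
tcp_rot: [[0.997, 0.058, 0.047], [0.058, -0.998, 0.007], [0.047, -0.005, -0.999]]
force: [2.0, -2.5, -2.5]
opening: 11.1
```

Run:
```python
from h import *
np.set_printoptions(precision=1,suppress=True)
o=robot.get_obs(); p,d=vision.read_camera("wrist"); cv2.imwrite("pics/w3.png",p[:,:,::-1]); np.savez("pics/w3.npz",p=p,d=d,pos=o["tcp_pos"],rot=o["tcp_rot"])
P=cloud("wrist",d,o)
C=P
m=(abs(C[...,2]-67)<3)&(abs(C[...,0]-509)<45)&(abs(C[...,1]-86)<45);print("brg",m.sum(),C[m].mean(0),cv2.minEnclosingCircle(C[m][:,:2].astype(np.float32)))
print(o["tcp_pos"])
```

```text
brg 6427 [510.6  89.8  67.2] ((507.76580810546875, 89.840087890625), 31.988367080688477)
[516.   13.1  69.1]
```

View pics/w3.png

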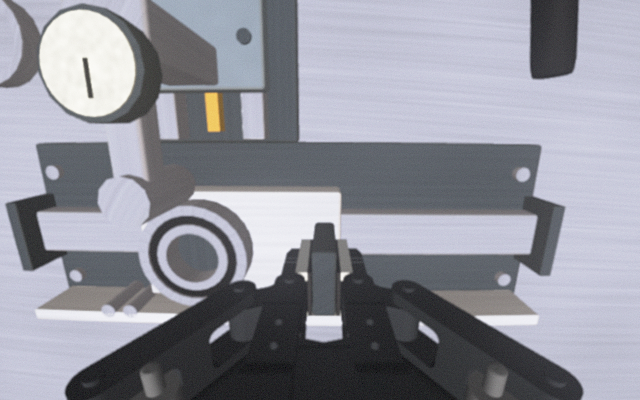

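Run:
```python
from h import *
np.set_printoptions(precision=1,suppress=True)
w=np.load("pics/w3.npz"); o=dict(tcp_pos=w["pos"],tcp_rot=w["rot"])
print("plug",atz("wrist",[(124,199)],118,o),"brg outer",atz("wrist",[(196,252),(192,251)],[68,68],o))
print("studs",atz("wrist",[(112,310),(137,310),],50,o))
c=cv2.resize(w["p"][140:340,60:380,::-1],None,fx=2.4,fy=2.4,interpolation=cv2.INTER_CUBIC);cv2.imwrite("pics/w3c.png",c)
```

```text
plug [[554.7  88.3 118. ]] brg outer [[511.8  86.4  68. ]
 [512.2  88.7  68. ]]
studs [[455.6 156.3  50. ]
 [457.2 138.4  50. ]]
```

View pics/w3c.png

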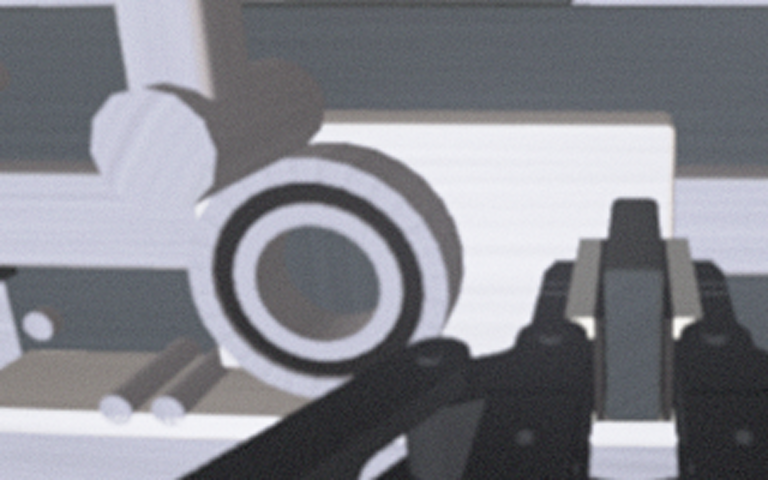

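Request:
arm_command --moves '[0, 0, 0.001, 0, 0, 0, 0, 0, 0, 0, 0.1, 0, 0, 0, 0, 0.2, 0, 0, 0, 0, 0.4, 0, 0, 0, 0, 0.5, 0, 0, 0, 0, 0.5, 0, 0, 0, 0]'

```text
t: 6.8
tcp_pos: [516.0, 13.0, 69.6]
tcp_rot: [[0.997, 0.059, 0.047], [0.059, -0.998, 0.009], [0.048, -0.006, -0.999]]
force: [0.0, 0.6, 0.3]
opening: 42.7
```

Request:
arm_command --moves '[0.5, 0, 0, -0.03, 0, 0.6, 0, 0, -0.04, 0, 0.6, 0, 0, -0.04, 0, 0.6, 0, 0, -0.02, 0, 0.6, 0, 0, 0, 0]'

```text
t: 7.3
tcp_pos: [509.1, 11.7, 203.8]
tcp_rot: [[0.997, 0.06, 0.044], [0.06, -0.998, 0.007], [0.045, -0.005, -0.999]]
force: [0.5, -0.2, 1.1]
opening: 51.4
```

Run:
```python
from h import *
np.set_printoptions(precision=1,suppress=True)
o=robot.get_obs(); p,d=vision.read_camera("wrist"); cv2.imwrite("pics/w4.png",p[:,:,::-1]); np.savez("pics/w4.npz",p=p,d=d,pos=o["tcp_pos"],rot=o["tcp_rot"])
print(o["tcp_pos"],o["tcp_rot"])
C=cloud("wrist",d,o)
m=(abs(C[...,2]-67)<3)&(abs(C[...,0]-509)<45)&(abs(C[...,1]-86)<45);print("brg",m.sum(),C[m].mean(0),cv2.minEnclosingCircle(C[m][:,:2].astype(np.float32)))
m=(abs(C[...,2]-94)<4)&(abs(C[...,0]-515)<40)&(abs(C[...,1]-12)<30); print("lug",cv2.minAreaRect(C[m][:,:2].astype(np.float32)))
m=(abs(C[...,2]-117)<2.5)&(abs(C[...,0]-553)<14)&(abs(C[...,1]-88)<14);print("plug",m.sum(),C[m].mean(0),cv2.minEnclosingCircle(C[m][:,:2].astype(np.float32)))
```

```text
[509.1  11.7 203.8] [[ 1.   0.1  0. ]
 [ 0.1 -1.   0. ]
 [ 0.  -0.  -1. ]]
brg 2237 [508.3  88.4  67.3] ((507.37823486328125, 89.01145935058594), 31.5217227935791)
lug ((511.64447021484375, 13.498936653137207), (34.18620300292969, 11.260842323303223), 3.195802927017212)
plug 445 [552.8  89.7 117.1] ((552.5087890625, 90.145751953125), 9.893463134765625)
```

View pics/w4.png

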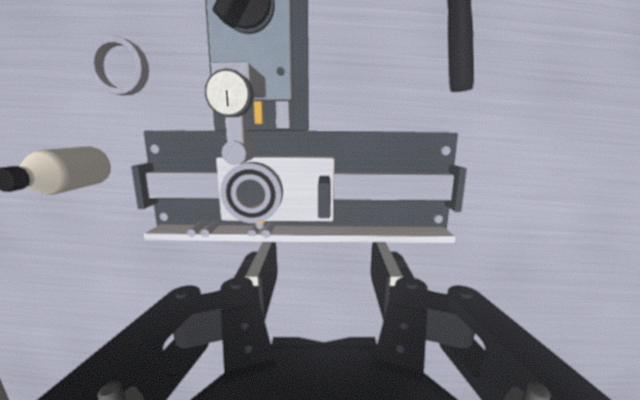

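Request:
arm_command --moves '[0.6, 0.045, -0.018, 0, 0, 0.6, 0.045, -0.018, 0, 0, 0.6, 0.045, -0.018, 0, 0, 0.6, 0.045, -0.018, 0, 0, 0.6, 0, 0, 0, 0.14, 0.6, 0, 0, 0, 0.14, 0.6, 0, 0, 0, 0.14, 0.6, 0, 0, 0, 0.14, 0.6, 0, 0, 0, 0]'

```text
t: 8.25
tcp_pos: [680.1, 95.6, 182.3]
tcp_rot: [[0.866, -0.5, 0.002], [-0.5, -0.866, -0.002], [0.003, 0.0, -1.0]]
force: [0.7, 0.1, 0.6]
opening: 51.1
```

Run:
```python
from h import *
np.set_printoptions(precision=1,suppress=True)
o=robot.get_obs(); p,d=vision.read_camera("wrist"); cv2.imwrite("pics/w5.png",p[:,:,::-1]); np.savez("pics/w5.npz",p=p,d=d,pos=o["tcp_pos"],rot=o["tcp_rot"])
print(o["tcp_pos"],o["joint_positions"])
C=cloud("wrist",d,o)
m=(abs(C[...,2]-90)<4)&(abs(C[...,0]-688)<35)&(abs(C[...,1]-96)<35); print("knob",m.sum(),C[m].mean(0),cv2.minAreaRect(C[m][:,:2].astype(np.float32)))
```

```text
[680.1  95.6 182.3] [ 21.5  29.9   6.    0.2 -66.   38.4]
knob 986 [689.   96.6  90.4] ((687.8853149414062, 97.32525634765625), (14.01241683959961, 54.544761657714844), 61.23453903198242)
```

View pics/w5.png

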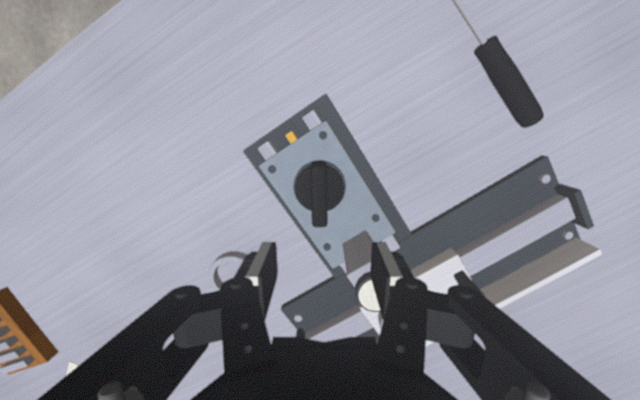

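Request:
arm_command --moves '[0.6, 0.0066, -0.005, 0.02, 0, 0.6, 0, 0, 0.02, 0, 0.6, 0, 0, 0.02, 0, 0.6, 0, 0, 0, 0]'

```text
t: 8.7
tcp_pos: [687.2, 96.1, 117.2]
tcp_rot: [[0.873, -0.487, -0.002], [-0.487, -0.873, -0.003], [-0.0, 0.003, -1.0]]
force: [-0.2, 0.5, -0.4]
opening: 51.2
```

Request:
arm_command --moves '[0.6, 0.001, -0.001, 0.02, 0, 0.6, 0, 0, 0.02, 0, 0.6, 0, 0, 0.01, 0, 0.6, 0, 0, 0, 0]'

```text
t: 9.1
tcp_pos: [689.8, 96.3, 67.8]
tcp_rot: [[0.877, -0.48, 0.001], [-0.48, -0.877, -0.003], [0.002, 0.002, -1.0]]
force: [0.1, -0.1, -0.6]
opening: 51.1
```

Request:
arm_command --moves '[0.6, -0.001, 0.0005, 0.004, 0, 0.3, 0, 0, 0, 0, 0.15, 0, 0, 0, 0, 0, 0, 0, 0, 0, 0, 0, 0, 0, 0, 0, 0, 0, 0, 0, 0, 0, 0, 0, 0]'

```text
t: 9.8
tcp_pos: [689.6, 95.3, 67.2]
tcp_rot: [[0.878, -0.479, 0.004], [-0.479, -0.878, -0.003], [0.005, 0.001, -1.0]]
force: [0.4, -0.8, -1.6]
opening: 12.6
```

Request:
arm_command --moves '[0, -0.0015, 0.001, 0, 0.1, 0, -0.0014, 0.0012, 0, 0.1, 0, -0.00125, 0.0013, 0, 0.1, 0, -0.0011, 0.0014, 0, 0.1, 0, -0.001, 0.0015, 0, 0.1, 0, -0.0008, 0.0016, 0, 0.1, 0, 0, 0, 0, 0]'

```text
t: 10.5
tcp_pos: [677.8, 94.0, 67.1]
tcp_rot: [[0.435, -0.901, 0.002], [-0.901, -0.435, -0.005], [0.005, -0.0, -1.0]]
force: [0.9, -1.4, -2.9]
opening: 12.9
```

```bash
python3 look.py t3; python3 -c "
from h import *
o=robot.get_obs();print(o['force'],o['moment'],o['tcp_pos'],o['tcp_rot'])"
```

```text
10.5 [677.8  94.   67.1] [ 0.9 -1.4 -2.9]
[ 1.16683254 -0.66354265 -2.40429282] [-0.15021928 -0.03846095 -0.10760249] [677.82619484  94.02820378  67.14838314] [[ 4.36005707e-01 -8.99940917e-01  2.31718043e-03]
 [-8.99928265e-01 -4.36011864e-01 -4.77209267e-03]
 [ 5.30491961e-03 -4.63652634e-06 -9.99985929e-01]]
```

View pics/t3.png

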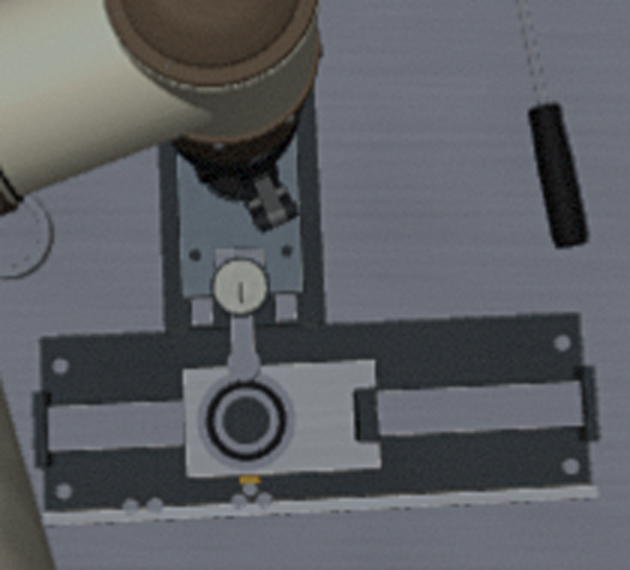

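Request:
arm_command --moves '[0, -0.0006, 0.0017, 0, 0.1, 0, -0.00045, 0.00175, 0, 0.1, 0, -0.0003, 0.0018, 0, 0.1, 0, -0.0001, 0.0018, 0, 0.1, 0, 0.0001, 0.0018, 0, 0.1, 0, 0.0003, 0.0018, 0, 0.1, 0, 0.00045, 0.00175, 0, 0.1, 0, 0, 0, 0, 0]'

```text
t: 11.35
tcp_pos: [664.1, 93.2, 67.2]
tcp_rot: [[-0.252, -0.968, -0.001], [-0.968, 0.252, -0.006], [0.006, -0.001, -1.0]]
force: [0.6, -1.1, -2.2]
opening: 13.2
```

Request:
arm_command --moves '[0, 0.0006, 0.0017, 0, 0.1, 0, 0.0008, 0.0016, 0, 0.1, 0, 0.00095, 0.0015, 0, 0.1, 0, 0.0011, 0.0014, 0, 0.1, 0, 0.0012, 0.0013, 0, 0.1, 0, 0.00135, 0.0012, 0, 0.1, 0, 0.0015, 0.001, 0, 0.1, 0, 0, 0, 0, 0]'

```text
t: 12.15
tcp_pos: [650.7, 93.0, 67.1]
tcp_rot: [[-0.813, -0.583, -0.004], [-0.583, 0.813, -0.007], [0.007, -0.003, -1.0]]
force: [0.5, -0.8, -2.1]
opening: 12.9
```

```bash
python3 look.py t4
python3 - <<'E'
from h import *
np.set_printoptions(precision=1,suppress=True)
C=cloud("top",np.load("pics/t4.npz")["d"])
m=(abs(C[...,2]-66.5)<3.5)&(abs(C[...,0]-509)<45)&(abs(C[...,1]-86)<45);print("brg",m.sum(),C[m].mean(0),cv2.minEnclosingCircle(C[m][:,:2].astype(np.float32)))
m=(abs(C[...,2]-122)<3)&(abs(C[...,0]-570)<25)&(abs(C[...,1]-92)<24);print("dial",m.sum(),cv2.minEnclosingCircle(C[m][:,:2].astype(np.float32)))
C=cloud("top",np.load("pics/top0.npy"))
m=(abs(C[...,2]-122)<3)&(abs(C[...,0]-600)<35)&(abs(C[...,1]-92)<24);print("dial0",m.sum(),cv2.minEnclosingCircle(C[m][:,:2].astype(np.float32)))
E
```

```text
12.15 [650.7  93.   67.1] [ 0.5 -0.8 -2.1]
brg 571 [506.6  87.9  66.7] ((509.5410461425781, 87.931884765625), 31.130834579467773)
dial 298 ((564.4107666015625, 89.43305206298828), 17.69464874267578)
dial0 298 ((600.426513671875, 91.52523040771484), 17.858936309814453)
```

View pics/t4.png

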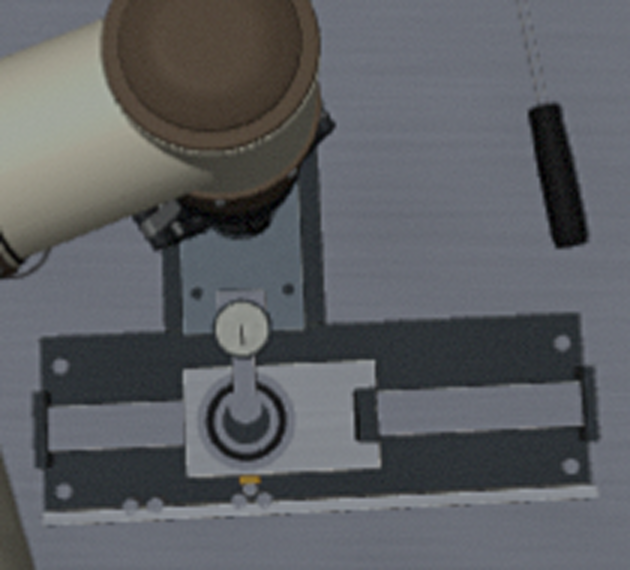

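Request:
arm_command --moves '[0, 0.0016, 0.0009, 0, 0.1, 0, 0.0016, 0.0007, 0, 0.1, 0, 0.0017, 0.0006, 0, 0.1, 0, 0.0013, 0.0003, 0, 0.07, 0, 0, 0, 0, 0, 0, 0, 0, 0, 0]'

```text
t: 12.8
tcp_pos: [644.1, 93.2, 67.1]
tcp_rot: [[-0.965, -0.261, -0.006], [-0.261, 0.965, -0.006], [0.007, -0.005, -1.0]]
force: [-0.1, -1.2, -2.0]
opening: 12.8
```

```bash
python3 look.py t5
python3 - <<'E'
from h import *
np.set_printoptions(precision=1,suppress=True)
f=np.load("pics/t5.npz"); C=cloud("top",f["d"])
m=(abs(C[...,2]-66.5)<3.5)&(abs(C[...,0]-509)<45)&(abs(C[...,1]-86)<45);print("brg",m.sum(),cv2.minEnclosingCircle(C[m][:,:2].astype(np.float32)))
m=(abs(C[...,2]-122)<3)&(abs(C[...,0]-560)<28)&(abs(C[...,1]-92)<24);print("dial",m.sum(),cv2.minEnclosingCircle(C[m][:,:2].astype(np.float32)))
cv2.imwrite("pics/t5z.png",cv2.resize(f["p"][215:285,260:350,::-1],None,fx=8,fy=8,interpolation=cv2.INTER_CUBIC))
E
```

```text
12.8 [644.1  93.2  67.1] [-0.1 -1.2 -2. ]
brg 562 ((509.50787353515625, 87.82342529296875), 31.15560531616211)
dial 304 ((557.656005859375, 89.71344757080078), 17.616985321044922)
```

View pics/t5z.png

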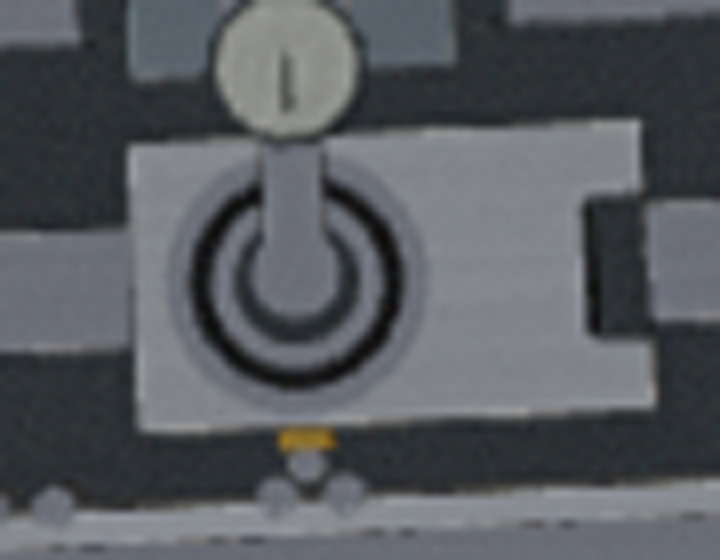

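Run:
```python
from h import *
print(atz("top",[(297-.44,250.5-.44)],68),atz("top",[(296.9-.44,249.4-.44)],118))
```

```text
[[508.64225612  87.93655849  68.        ]] [[510.97308427  87.1376502  118.        ]]
```

Request:
arm_command --moves '[0, 0.0014, 0.0002, 0, 0.08, 0, 0, 0, 0, 0, 0, 0, 0, 0, 0]'

```text
t: 13.15
tcp_pos: [642.6, 93.2, 67.2]
tcp_rot: [[-0.982, -0.187, -0.006], [-0.187, 0.982, -0.006], [0.007, -0.005, -1.0]]
force: [-0.4, 0.7, -1.4]
opening: 12.8
```

```bash
python3 look.py t6
python3 - <<'E'
from h import *
np.set_printoptions(precision=1,suppress=True)
f=np.load("pics/t6.npz"); C=cloud("top",f["d"])
m=(abs(C[...,2]-122)<3)&(abs(C[...,0]-560)<28)&(abs(C[...,1]-92)<24);print("dial",m.sum(),cv2.minEnclosingCircle(C[m][:,:2].astype(np.float32)))
cv2.imwrite("pics/t6z.png",cv2.resize(f["p"][215:285,260:350,::-1],None,fx=8,fy=8,interpolation=cv2.INTER_CUBIC))
E
```

```text
13.15 [642.6  93.2  67.2] [-0.4  0.7 -1.4]
dial 308 ((556.390869140625, 89.3467788696289), 17.79965591430664)
```

View pics/t6z.png

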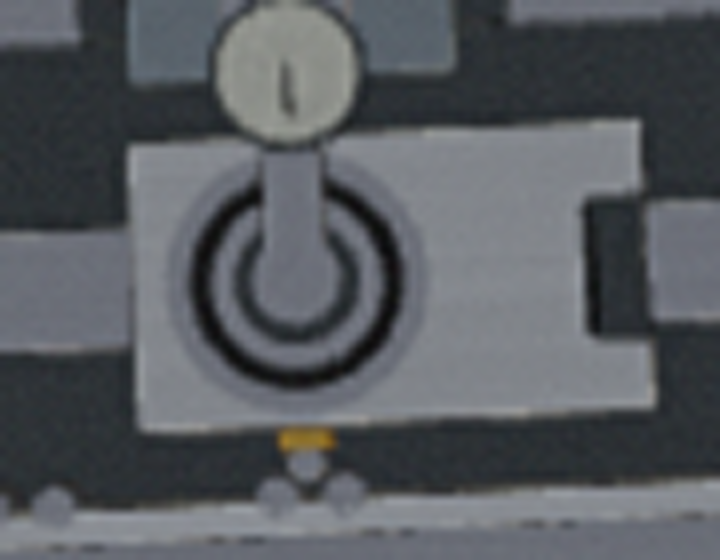

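Request:
arm_command --moves '[0.1, 0, 0, 0, 0, 0.2, 0, 0, 0, 0, 0.35, 0, 0, 0, 0, 0.5, 0, 0, 0, 0, 0.6, 0, 0, 0, 0, 0.6, 0, 0, 0, 0, 0.6, 0, 0, -0.02, 0, 0.6, 0, 0, -0.04, 0, 0.6, 0, 0, -0.04, 0, 0.6, 0, 0, -0.04, 0, 0.6, 0, 0, -0.02, 0, 0.6, 0, 0, 0, 0]'

```text
t: 14.4
tcp_pos: [644.7, 94.3, 234.2]
tcp_rot: [[-0.981, -0.193, -0.004], [-0.192, 0.981, -0.007], [0.005, -0.006, -1.0]]
force: [0.0, -0.2, 0.8]
opening: 51.2
```

```bash
python3 look.py t7
python3 - <<'E'
from h import *
np.set_printoptions(precision=1,suppress=True)
f=np.load("pics/t7.npz"); C=cloud("top",f["d"])
m=(abs(C[...,2]-122)<3)&(abs(C[...,0]-560)<28)&(abs(C[...,1]-92)<24);print("dial",m.sum(),cv2.minEnclosingCircle(C[m][:,:2].astype(np.float32)))
a=f["p"][215:285,260:350,::-1]
cv2.imwrite("pics/t7z.png",cv2.resize(a,None,fx=8,fy=8,interpolation=cv2.INTER_CUBIC))
o=robot.get_obs(); p,d=vision.read_camera("wrist"); cv2.imwrite("pics/w7.png",p[:,:,::-1]); np.savez("pics/w7.npz",p=p,d=d,pos=o["tcp_pos"],rot=o["tcp_rot"])
p,d=vision.read_camera("scene"); cv2.imwrite("pics/s7.png",p[:,:,::-1])
E
```

```text
14.4 [644.7  94.3 234.2] [ 0.  -0.2  0.8]
dial 303 ((556.3318481445312, 89.43573760986328), 17.777006149291992)
```

View pics/t7z.png

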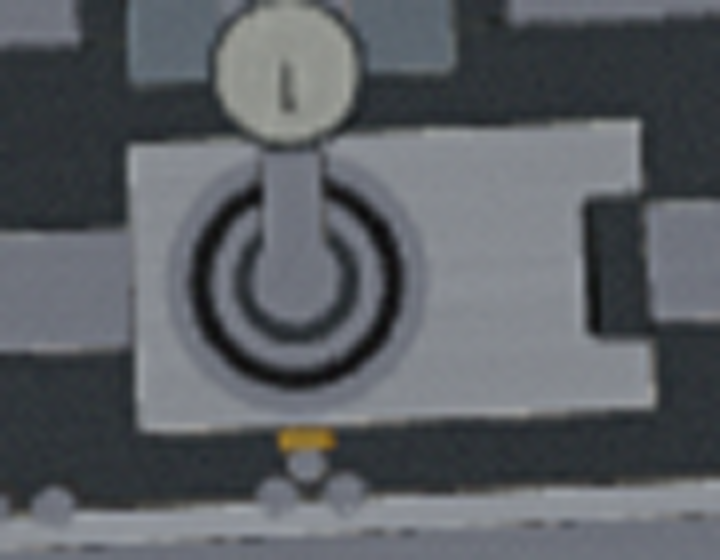

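View pics/w7.png

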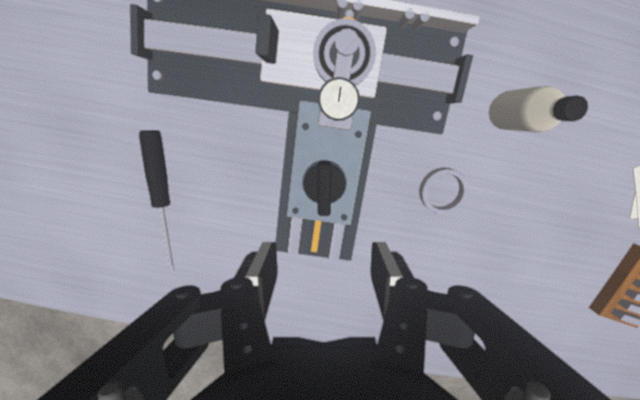

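View pics/s7.png

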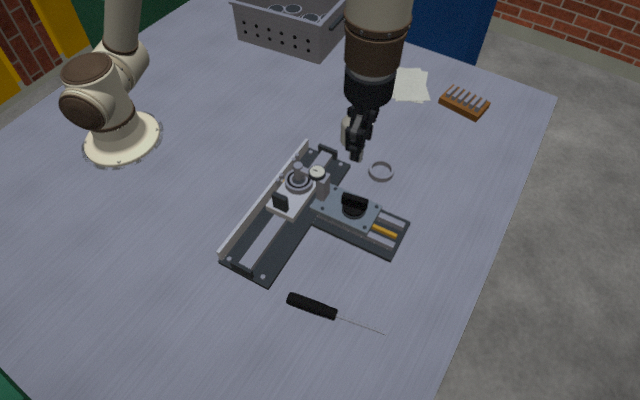

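Run:
```python
from h import *
np.set_printoptions(precision=1,suppress=True)
f=lambda x,y:[(260+(x+.5)/8-.5,215+(y+.5)/8-.5)]
print(atz("top",f(296.5,279.5),68),atz("top",f(295,278),118))
w=np.load("pics/w7.npz"); o=dict(tcp_pos=w["pos"],tcp_rot=w["rot"])
cv2.imwrite("pics/w7z.png",cv2.resize(w["p"][5:95,300:390,::-1],None,fx=6,fy=6,interpolation=cv2.INTER_CUBIC))
# overlay expected circles, bearing fit
def circ(c,r,z): 
    a=np.linspace(0,2*np.pi,73); return np.c_[c[0]+r*np.cos(a),c[1]+r*np.sin(a),a*0+z]
t=np.load("pics/t7.npz")["p"]
for nm,img,cn,x0,y0,s,oo in(("tov",t,"top",260,215,8,None),("wov",w["p"],"wrist",300,5,6,o)):
    n=90 if cn=="wrist" else 70
    im=cv2.resize(np.ascontiguousarray(img[y0:y0+n,x0:x0+90,::-1]),None,fx=s,fy=s,interpolation=cv2.INTER_CUBIC)
    for c,r,z,col in(((509.2,87.6),31,68,(0,0,255)),((509.2,87.6),15,68,(0,0,255)),((509.2,87.6),10,118,(0,255,0))):
        q=(proj(cn,circ(c,r,z),oo)-[x0,y0]+.5)*s
        cv2.polylines(im,[q.astype(int)],True,col,1)
    cv2.imwrite(f"pics/{nm}.png",im)
```

```text
[[509.7  87.8  68. ]] [[510.4  87.2 118. ]]
```

View pics/tov.png

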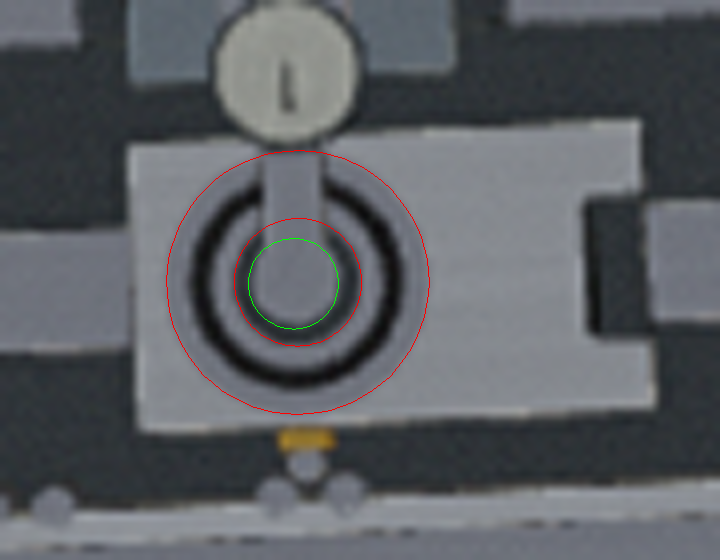

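View pics/wov.png

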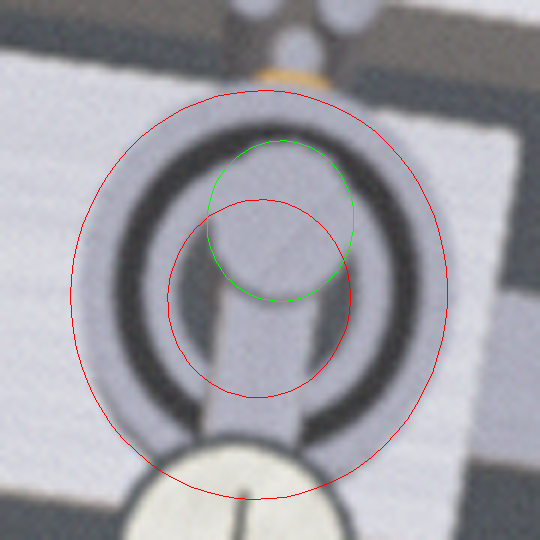

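```bash
python3 -c "
from h import *
print(robot.get_obs()['joint_vel'].round(2)); print(robot.sign_off())"
```

```text
[-0.04  1.2  -1.25 -0.12 -0.11 -0.07]
the job is handed in; nothing more can be done
None
```

The job is done and handed in at about 14.5 s, well under the 72 s limit. `sign_off` reports no verdict, so I can't confirm that it passed.

- **Carrier:** I pinched the push lug, slid the carrier about 73 mm and let go. The last top view shows its plunger sitting between the gauging station's pair of studs, about 1 mm past the middle.
- **Gauge head:** I gripped the feed knob's bar and turned it about 141° clockwise while following the head, which moved about 44 mm. Then I let go and lifted clear.
- **Final centring check:** The top view puts the plug within about 1 mm of the bearing's axis. The wrist view disagreed slightly, showing 1–2 mm. Both are inside the 4 mm limit.
- **Clear of the parts:** When I handed in, the gripper was open with its tip about 230 mm above the bench. The force reading was near zero and the arm had almost stopped.
- **Other objects:** The screwdriver, oil bottle and spare race look undisturbed. I checked them only by eye in the pictures, and the arm partly hid the bottle in the last scene view.

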